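# Find the pot that holds the check weight

### The job

The two small green-capped pots on the cork mat look alike, but only one of them holds the steel check weight for the balance; the other is almost empty. Lift to feel which is the heavy one and stand it in the empty steel tray. Leave the light one standing on the mat, and keep both pots upright throughout.

Things in the scene. Friction and masses are not known exactly. Their poses are not given: they have to be found in the camera images.
- pot_1: one of two identical closed round pots, white with a green screw cap, 46 mm in diameter, 52 mm high, loose, standing on the cork mat (a similar pot off the mat, farther left, is no part of the task). Origin: centre of its underside, z up; yaw does not matter. Weighs about 0.4 kg (with the check weight, which has 2 mm of play inside) or about 0.07 kg; which pot is heavy changes and cannot be seen
- pot_2: the other pot on the mat, the same in every way (46 mm in diameter, 52 mm high, origin at the centre of its underside). One of the two is the heavy one, the other the light one. The pots stand about 90 mm apart, centre to centre
- mat: flat cork mat, fixed, 100 mm (its x) by 165 mm (its y), 4 mm thick; origin at the centre of its underside on the worktop, z up. The pots stand on it, about 45 mm to either side of its centre along its y
- tray: shallow open steel tray, empty, fixed, 130 mm (its x) by 150 mm (its y) outside, walls 3 mm thick and 16 mm high, floor 3 mm thick; origin at the centre of its underside on the worktop, z up. It stands beyond the mat as seen from the robot

How it is judged:
At the end, for the whole second after the job is handed in: The heavy pot stands at rest on the floor of the tray, upright within 6 degrees (it loads the tray with more than 2 N, which the light one cannot), and the light pot stands at rest and upright within 6 degrees on the mat, its centre within the mat's outline (((contact force between pot_1 and tray above 2 N and x of pot_1 in the frame of tray between -0.06 and 0.06 m and y of pot_1 in the frame of tray between -0.07 and 0.07 m and height (world z) of pot_1 below 0.01 m and angle between each of pot_1, pot_2's own z axis and vertical below 0.1 rad and linear speed of each of pot_1, pot_2 below 0.02 m/s and x of pot_2 in the frame of mat between -0.05 and 0.05 m and y of pot_2 in the frame of mat between -0.0825 and 0.0825 m and height (world z) of pot_2 below 0.012 m) or (contact force between pot_2 and tray above 2 N and x of pot_2 in the frame of tray between -0.06 and 0.06 m and y of pot_2 in the frame of tray between -0.07 and 0.07 m and height (world z) of pot_2 below 0.01 m and angle between each of pot_2, pot_1's own z axis and vertical below 0.1 rad and linear speed of each of pot_2, pot_1 below 0.02 m/s and x of pot_1 in the frame of mat between -0.05 and 0.05 m and y of pot_1 in the frame of mat between -0.0825 and 0.0825 m and height (world z) of pot_1 below 0.012 m))); the robot touches nothing.
It fails at once if a pot is tipped by more than 45 degrees (angle between any of pot_1, pot_2's own z axis and vertical above 0.79 rad).
It also fails if it takes over 56 s, if anything falls off the work surface, if the arm or the gripper's body presses on something with over 40 N, if the wrist force passes 120 N, or if a joint passes its speed limit or range.

### The arm

A 6-joint arm with a two-finger parallel gripper is mounted at the origin on a cart in front of the work surface, level with it; the furniture and walls round the work are solid. World frame = base frame: x ahead of the robot, y to its left, z up, the work surface at z = 0. Lengths are in m, angles in rad, forces in N, time in s.
With the tool pointing down it reaches from about 0.25 to 0.775 m from the base axis. Payload 4 kg.
Tool frame: the origin (TCP) lies midway between the tips of the shut fingers; the grasp point (between the pads) lies 19 mm behind it; z points along the fingers, y is the line along which they close (so a half turn about z gives the same grasp; the last joint's range is limited). The gripper opens to 94 mm and grips with 3 to 60 N. Pads are 16 mm wide; open, the fingers measure 119 mm over their backs; the gripper's body (75 mm by 177 mm) begins 78 mm behind the grasp point.
Start: joints at [1.071, 0.087, 1.371, -0, 1.684, -0.103], TCP at [0.213, 0.507, 0.206] pointing down, gripper open.
Joint ranges: [-3.1, 3.1], [-0.76, 2.03], [0.27, 2.55], [-1.08, 4.22], [0.17, 2.65], [-2.57, 2.57]. Speed limits (rad/s): [2.79, 2.79, 3.14, 3.14, 3.14, 3.14].

### API

Orientations are given as [roll, pitch, yaw] about the fixed x, y, z axes, in that order (R = Rz(yaw) Ry(pitch) Rx(roll)).
In Python, from bench import sensors, eyes, job gives the robot as it stands.
- The arm moves only by the tool arm_command, never from a script. Its argument "series" is a list of rows, each a list of 7 numbers: the opening, from 0 (shut) to 1 (fully open), then the shift along the tool's x, y, z in cm, then the turn, a rotation vector about the tool's x, y, z in rad. In form: [[fingers, dx, dy, dz, wx, wy, wz], ...]. A call has 1 to 20 rows; each row shifts and turns the commanded pose from where the row before left it, along the tool's axes as they then stand; what a row does not reach is not made up. A row lasts 1/10 s, in which the tool goes at most 50 mm and 8.59 degrees, less where a joint would pass 70% of its speed; a pose out of reach is approached as far as the arm can. A call with a gripper value outside its range is refused whole. The fingers move at their own pace and stop on an object; the grip force is fixed at half the most. Time passes only in rows, so rows that do not move let the fingers close. It gives the time, the measured TCP pose, the force and the opening at its end, in the units of the state.
- sensors.get_obs(): the state, without advancing time (a new reading comes with each control period).
- eyes.snapshot(name): name is "side" or "top"; returns the picture (480x640x3 uint8, blue, green, red); there is no depth.
- eyes.get_calibration(name): a dict with "mtx" (3x3 intrinsics, pixels), "R" (3x3) and "t" (3): a world point X has camera coordinates R X + t. Camera axes: x right, y down, z forward; pixel columns grow to the right and rows downward; lengths in m; the calibration is good to about 2 mm. A picture is of the moment at which its call begins. get_calibration takes no time and is no camera call.
- job.close_job(): hands the job in, once; it reports no verdict.
The state is a dict: "time": time; "joint_positions": joint angles; "qvel": joint speeds; "joint_torque": joint torques, N m; "tool_pos": TCP position; "ee_rot": TCP orientation; "wrist_force": force on the tool from outside, world axes, zero at the start; "wrist_torque": the same for the moment, N m; "width": finger opening in m.
Only numpy, scipy, OpenCV 4.12 (cv2) and the standard library are available. Lean on these libraries where they do the work, as an engineer would, in place of code of your own. Each camera call takes 0.05 s, during which the arm holds its last target. There are 200 camera calls.

## Working session

There is one attempt and no reset: what is moved stays moved. The work goes in short steps, Python scripts to look and compute and a tool call to move; the robot and the scene stay as the last step left them, time stands still between calls to the robot, and variables do not carry over. Pictures are saved under pics/ and viewed, on a budget of 10 in all, crops included, one or two more only if the job needs it, and the job is handed in when it is done.

Besides the shell and the picture viewer there is one more tool, called after "Call:" by a JSON object that holds its "fn" and its "kwargs", one argument or row to a line. arm_command: Moves the arm, as the interface text tells. Its arguments: {"type":"object","properties":{"series":{"type":"array","items":{"type":"array","items":{"type":"number"}}}},"required":["series"]}

```bash
mkdir -p pics; python3 - <<'E'
from bench import sensors, eyes
import cv2
for n in("top","side"):
    cv2.imwrite(f"pics/{n}0.png",eyes.snapshot(n)); c=eyes.get_calibration(n); print(n,c)
print(sensors.get_obs())
E
```

```text
top {'mtx': array([[537.25083202,   0.        , 312.62682917],
       [  0.        , 537.25083202, 241.01798825],
       [  0.        ,   0.        ,   1.        ]]), 'R': array([[-0.00678659, -0.99994663, -0.00778991],
       [-0.99114545,  0.0077595 , -0.13255372],
       [ 0.13260709,  0.00682135, -0.99114521]]), 't': array([-0.16822211,  0.54915876,  0.82646798])}
side {'mtx': array([[475.86450268,   0.        , 317.78464558],
       [  0.        , 475.86450268, 241.10869172],
       [  0.        ,   0.        ,   1.        ]]), 'R': array([[ 0.82032845, -0.57180526,  0.00999901],
       [-0.23823227, -0.35756531, -0.90299083],
       [ 0.51991021,  0.73836698, -0.42954346]]), 't': array([-0.56187971,  0.10918038,  0.737696  ])}
{'time': 0.1, 'joint_positions': array([ 1.07078701e+00,  8.77573777e-02,  1.37225193e+00, -2.43946746e-04,
        1.68406956e+00, -1.03095761e-01]), 'qvel': array([ 8.05968310e-04,  1.41179624e-05, -5.20296489e-04, -1.45981885e-03,
       -1.13982550e-04,  3.32559035e-05]), 'joint_torque': array([ 2.59899264e-01, -3.40121698e+01, -3.07151020e+01,  2.06795186e-01,
       -2.25824816e-01, -6.19669474e-03]), 'tool_pos': array([0.21234233, 0.5065601 , 0.20441375]), 'ee_rot': array([-3.13909469e+00, -1.47000887e-05,  2.74465180e+00]), 'wrist_force': array([-0.48185854,  0.43216256,  0.01632061]), 'wrist_torque': array([-0.06937567,  0.00941475, -0.04335248]), 'width': 0.09388467357933748}
```

View pics/top0.png

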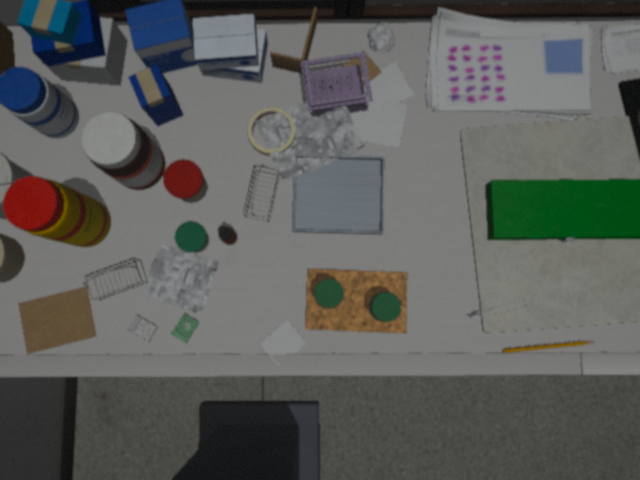

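View pics/side0.png

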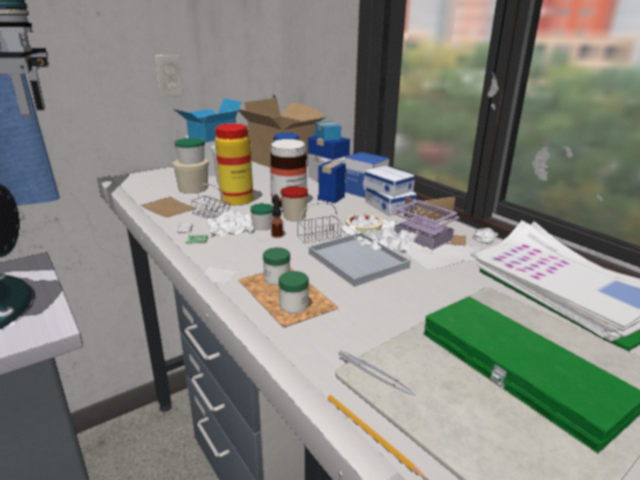

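The top view shows the pot caps at about (329,293) and (385,305). The mat spans columns 306–408 and rows 268–333, and the tray spans columns 293–383 and rows 157–234. The side view agrees: two pots on the mat, with the empty tray beyond.

```bash
cat > h.py <<'E'
import numpy as np, cv2
from bench import sensors, eyes
def ray(n,uv,z):
    c=eyes.get_calibration(n); d=c["R"].T@np.linalg.solve(c["mtx"],[*uv,1]); o=-c["R"].T@c["t"]
    return o+d*(z-o[2])/d[2]
def caps(n,box,img=None):
    img=eyes.snapshot(n) if img is None else img
    h=cv2.cvtColor(img,cv2.COLOR_BGR2HSV); m=cv2.inRange(h,(65,80,30),(95,255,255))
    k=np.zeros_like(m); x0,y0,x1,y1=box; k[y0:y1,x0:x1]=255
    _,_,s,c=cv2.connectedComponentsWithStats(m&k)
    return [(c[i],s[i]) for i in range(1,len(s)) if s[i][4]>100]
E
python3 - <<'E'
from h import *
np.set_printoptions(precision=4,suppress=True)
for c,s in caps("top",(290,255,420,340),cv2.imread("pics/top0.png")): print("top",c,s,ray("top",c,.054))
for c,s in caps("side",(240,230,330,320),cv2.imread("pics/side0.png")): print("side",c,s,ray("side",c,.05))
for n,p,z in(("mat",[(306,268),(408,270),(407,333),(305,331)],.004),("tray",[(293,158),(383,157),(382,234),(293,233)],.016)):
    q=np.array([ray("top",u,z) for u in p]); print(n,q,q.mean(0))
E
```

```text
top [328.3135 292.9842] [315 280  27  27 571] [ 0.464  -0.1961  0.054 ]
top [385.2125 306.3361] [372 293  28  27 607] [ 0.4428 -0.2838  0.054 ]
side [276.0936 256.3099] [264 248  25  17 342] [ 0.4593 -0.1991  0.05  ]
side [293.1192 281.2583] [280 272  28  20 453] [ 0.4386 -0.2861  0.05  ]
mat [[ 0.5072 -0.1607  0.004 ]
 [ 0.5027 -0.3291  0.004 ]
 [ 0.4001 -0.3244  0.004 ]
 [ 0.4044 -0.1586  0.004 ]] [ 0.4536 -0.2432  0.004 ]
tray [[ 0.6913 -0.1401  0.016 ]
 [ 0.6917 -0.291   0.016 ]
 [ 0.5613 -0.2862  0.016 ]
 [ 0.5641 -0.1399  0.016 ]] [ 0.6271 -0.2143  0.016 ]
```

Both views put pot A at about (0.463, -0.196) and pot B at about (0.442, -0.284). That is 90 mm apart, as stated. I'll go above A now and then turn so that the fingers close along world x.

Call:
{"fn": "arm_command", "kwargs": {
  "series": [
    [1, -3.14, -3.45, 0.3, 0, 0, 0],
    [1, -3.14, -3.45, 0.3, 0, 0, 0],
    [1, -3.14, -3.45, 0.3, 0, 0, 0],
    [1, -3.14, -3.45, 0.3, 0, 0, 0],
    [1, -3.14, -3.45, 0.3, 0, 0, 0],
    [1, -3.14, -3.45, 0.3, 0, 0, 0],
    [1, -3.14, -3.45, 0.3, 0, 0, 0],
    [1, -3.14, -3.45, 0.3, 0, 0, 0],
    [1, -3.14, -3.45, 0.3, 0, 0, 0],
    [1, -3.14, -3.45, 0.3, 0, 0, 0],
    [1, -3.14, -3.45, 0.3, 0, 0, 0],
    [1, -3.14, -3.45, 0.3, 0, 0, 0],
    [1, -3.14, -3.45, 0.3, 0, 0, 0],
    [1, -3.14, -3.45, 0.3, 0, 0, 0],
    [1, -3.14, -3.45, 0.3, 0, 0, 0],
    [1, -3.14, -3.45, 0.3, 0, 0, 0]
  ]
}}

```text
time: 1.7
tool_pos: [0.4627, -0.1979, 0.1568]
ee_rot: [3.141, -0.0, 2.744]
wrist_force: [0.2, 0.6, 0.1]
width: 0.0941
```

Call:
{"fn": "arm_command", "kwargs": {
  "series": [
    [1, 0, 0, 0, 0, 0, 0.147],
    [1, 0, 0, 0, 0, 0, 0.147],
    [1, 0, 0, 0, 0, 0, 0.147],
    [1, 0, 0, 0, 0, 0, 0.147],
    [1, 0, 0, 0, 0, 0, 0.147],
    [1, 0, 0, 0, 0, 0, 0.147],
    [1, 0, 0, 0, 0, 0, 0.147],
    [1, 0, 0, 0, 0, 0, 0.145],
    [1, 0, 0, 0, 0, 0, 0],
    [1, 0, 0, 0, 0, 0, 0],
    [1, 0, 0, 0, 0, 0, 0]
  ]
}}

```text
time: 2.8
tool_pos: [0.4625, -0.1959, 0.1572]
ee_rot: [-3.141, -0.0, 1.573]
wrist_force: [0.0, 1.0, -1.0]
width: 0.0938
```

Call:
{"fn": "arm_command", "kwargs": {
  "series": [
    [1, 0, 0, 2.5, 0, 0, 0],
    [1, 0, 0, 2.5, 0, 0, 0],
    [1, 0, 0, 2.5, 0, 0, 0],
    [1, 0, 0, 0, 0, 0, 0],
    [1, 0, 0, 0, 0, 0, 0]
  ]
}}

```text
time: 3.3
tool_pos: [0.4625, -0.1959, 0.0825]
ee_rot: [-3.141, -0.0, 1.572]
wrist_force: [-0.5, 0.9, 0.1]
width: 0.094
```

```bash
python3 - <<'E'
from h import *
a=eyes.snapshot("top")[180:380,220:460]; b=eyes.snapshot("side")[160:360,180:420]
cv2.imwrite("pics/p1.png",cv2.resize(np.vstack([a,b]),None,fx=1.5,fy=1.5,interpolation=3))
E
```

```text
(no output)
```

View pics/p1.png

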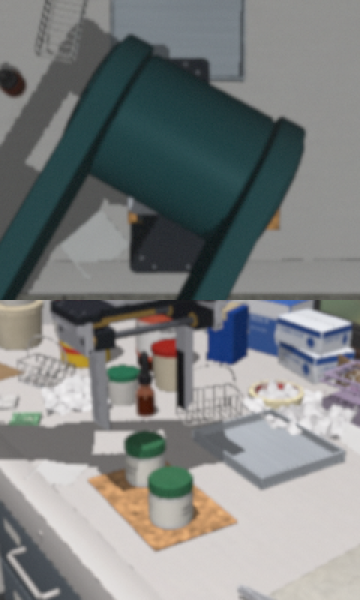

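The crop shows the fingers (tips at about (100,425) and (183,405)) straddling pot A, whose cap is at (145,445). The arm hides the view from the top. I'll descend, grip and lift a little.

Call:
{"fn": "arm_command", "kwargs": {
  "series": [
    [1, 0, 0, 2.2, 0, 0, 0],
    [1, 0, 0, 2.2, 0, 0, 0],
    [1, 0, 0, 2.2, 0, 0, 0],
    [1, 0, 0, 0, 0, 0, 0],
    [1, 0, 0, 0, 0, 0, 0],
    [1, 0, 0, 0, 0, 0, 0]
  ]
}}

```text
time: 4.0
tool_pos: [0.4641, -0.1968, 0.0187]
ee_rot: [3.138, 0.002, 1.571]
wrist_force: [-0.9, 0.7, -0.1]
width: 0.0939
```

Call:
{"fn": "arm_command", "kwargs": {
  "series": [
    [0, 0, 0, 0, 0, 0, 0],
    [0, 0, 0, 0, 0, 0, 0],
    [0, 0, 0, 0, 0, 0, 0],
    [0, 0, 0, 0, 0, 0, 0],
    [0, 0, 0, 0, 0, 0, 0],
    [0, 0, 0, 0, 0, 0, 0],
    [0, 0, 0, 0, 0, 0, 0],
    [0, 0, 0, 0, 0, 0, 0],
    [0, 0, 0, 0, 0, 0, 0],
    [0, 0, 0, 0, 0, 0, 0]
  ]
}}

```text
time: 5.0
tool_pos: [0.463, -0.1959, 0.0165]
ee_rot: [3.141, -0.0, 1.571]
wrist_force: [2.0, 2.2, -2.0]
width: 0.0463
```

```bash
python3 - <<'E'
from h import *
o=sensors.get_obs(); print(o["time"],o["tool_pos"],o["wrist_force"],o["width"],o["joint_torque"])
E
```

```text
5.0 [ 0.46297119 -0.19594452  0.01649901] [ 1.98255185  2.15728577 -1.95842511] 0.04633750425126606 [-5.24922106e-01 -3.16643822e+01 -2.65170014e+01 -3.44200674e-01
  6.21061306e-01 -1.15298219e-03]
```

Held at a width of 46.3 mm, which matches the pot diameter. I'll lift it and hold still to weigh it.

Call:
{"fn": "arm_command", "kwargs": {
  "series": [
    [0, 0, 0, -1, 0, 0, 0],
    [0, 0, 0, -2, 0, 0, 0],
    [0, 0, 0, -2, 0, 0, 0],
    [0, 0, 0, 0, 0, 0, 0],
    [0, 0, 0, 0, 0, 0, 0],
    [0, 0, 0, 0, 0, 0, 0],
    [0, 0, 0, 0, 0, 0, 0],
    [0, 0, 0, 0, 0, 0, 0],
    [0, 0, 0, 0, 0, 0, 0],
    [0, 0, 0, 0, 0, 0, 0]
  ]
}}

```text
time: 6.0
tool_pos: [0.4625, -0.1959, 0.0662]
ee_rot: [-3.141, -0.0, 1.571]
wrist_force: [-0.3, 1.6, -3.7]
width: 0.0459
```

Call:
{"fn": "arm_command", "kwargs": {
  "series": [
    [0, 0, 0, 0, 0, 0, 0]
  ]
}}

```text
time: 6.1
tool_pos: [0.4626, -0.196, 0.0664]
ee_rot: [-3.142, -0.0, 1.571]
wrist_force: [-0.1, 1.9, -3.9]
width: 0.0459
```

Call:
{"fn": "arm_command", "kwargs": {
  "series": [
    [0, 0, 0, 0, 0, 0, 0]
  ]
}}

```text
time: 6.2
tool_pos: [0.4626, -0.196, 0.0664]
ee_rot: [3.142, -0.0, 1.571]
wrist_force: [-0.6, 1.6, -4.4]
width: 0.0459
```

Call:
{"fn": "arm_command", "kwargs": {
  "series": [
    [0, 0, 0, 0, 0, 0, 0]
  ]
}}

```text
time: 6.3
tool_pos: [0.4627, -0.196, 0.0665]
ee_rot: [3.141, -0.0, 1.571]
wrist_force: [-0.9, 2.0, -4.6]
width: 0.0459
```

```bash
python3 - <<'E'
from h import *
F=[]
for i in range(6):
    b=eyes.snapshot("side"); o=sensors.get_obs(); F.append(o["wrist_force"])
print(np.round(F,2),np.mean(F,0),o["tool_pos"],o["width"],o["time"])
cv2.imwrite("pics/p2.png",cv2.resize(b[160:360,180:440],None,fx=2.5,fy=2.5,interpolation=3))
E
```

```text
[[-0.71  0.95 -3.5 ]
 [-0.2   0.77 -4.88]
 [-0.72  1.18 -4.68]
 [-0.5   1.29 -4.94]
 [-0.8   1.17 -2.73]
 [ 0.79  1.7  -4.4 ]] [-0.35751099  1.17693538 -4.18753458] [ 0.46261746 -0.19597872  0.06646907] 0.04641264440304093 6.6
```

View pics/p2.png

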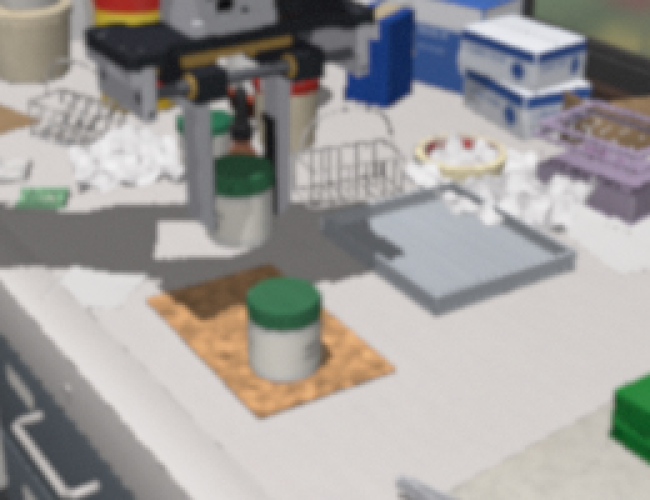

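The picture shows pot A hanging upright between the fingers, with its cap at (243,175) and its base clear of the mat. Pot B is undisturbed at (285,325). The vertical force averages -4.2 N, against about -0.2 N when empty, so A weighs roughly 0.4 kg and is the heavy one. I'll carry it to the tray.

Call:
{"fn": "arm_command", "kwargs": {
  "series": [
    [0, 0, 0, -1.2, 0, 0, 0],
    [0, 0, 0, -1.3, 0, 0, 0],
    [0, -0.2, 1.0, 0, 0, 0, 0],
    [0, -0.2, 2.0, 0, 0, 0, 0],
    [0, -0.2, 2.1, 0, 0, 0, 0],
    [0, -0.2, 2.1, 0, 0, 0, 0],
    [0, -0.2, 2.1, 0, 0, 0, 0],
    [0, -0.2, 2.1, 0, 0, 0, 0],
    [0, -0.2, 2.0, 0, 0, 0, 0],
    [0, -0.2, 2.0, 0, 0, 0, 0],
    [0, -0.2, 1.0, 0, 0, 0, 0],
    [0, 0, 0, 0, 0, 0, 0],
    [0, 0, 0, 0, 0, 0, 0],
    [0, 0, 0, 0, 0, 0, 0]
  ]
}}

```text
time: 8.0
tool_pos: [0.6259, -0.2139, 0.0915]
ee_rot: [-3.141, -0.0, 1.571]
wrist_force: [0.3, 0.7, -3.9]
width: 0.0464
```

```bash
python3 - <<'E'
from h import *
F=[]
for i in range(8):
    b=eyes.snapshot("side"); o=sensors.get_obs(); F.append(o["wrist_force"])
print(np.mean(F,0),o["tool_pos"],o["width"],o["time"])
cv2.imwrite("pics/p3.png",cv2.resize(b[120:340,220:460],None,fx=2.5,fy=2.5,interpolation=3))
E
```

```text
[ 0.09697086  1.11549687 -4.00644165] [ 0.62647915 -0.21400051  0.09167583] 0.04589571504500802 8.4
```

View pics/p3.png

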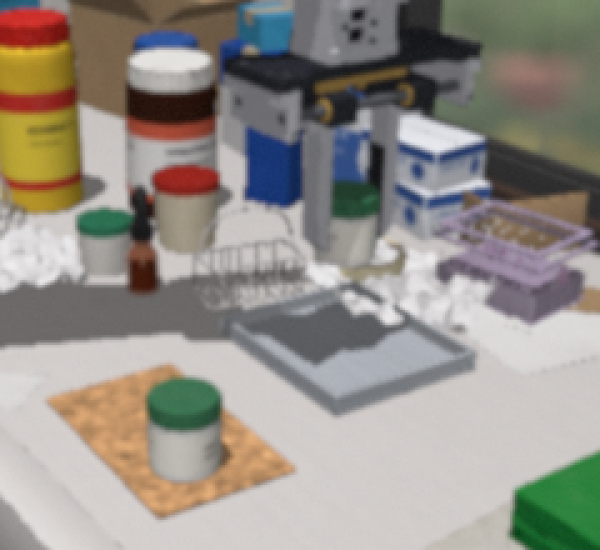

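The picture shows the pot upright in the grip at (352,225), above the tray at (350,350), and B standing on the mat. The force is -4.0 N. I'll lower it gently.

Call:
{"fn": "arm_command", "kwargs": {
  "series": [
    [0, 0, 0, 1.5, 0, 0, 0],
    [0, 0, 0, 2, 0, 0, 0],
    [0, 0, 0, 2, 0, 0, 0],
    [0, 0, 0, 1, 0, 0, 0],
    [0, 0, 0, 0.5, 0, 0, 0],
    [0, 0, 0, 0.2, 0, 0, 0],
    [0, 0, 0, 0.2, 0, 0, 0],
    [0, 0, 0, 0.1, 0, 0, 0],
    [0, 0, 0, 0, 0, 0, 0],
    [0, 0, 0, 0, 0, 0, 0],
    [0, 0, 0, 0, 0, 0, 0],
    [0, 0, 0, 0, 0, 0, 0]
  ]
}}

```text
time: 9.6
tool_pos: [0.6268, -0.214, 0.0167]
ee_rot: [3.141, 0.0, 1.571]
wrist_force: [-0.1, 1.1, -2.3]
width: 0.0463
```

Call:
{"fn": "arm_command", "kwargs": {
  "series": [
    [0, 0, 0, 0.1, 0, 0, 0],
    [0, 0, 0, 0, 0, 0, 0],
    [0, 0, 0, 0, 0, 0, 0],
    [0, 0, 0, 0, 0, 0, 0],
    [0, 0, 0, 0, 0, 0, 0]
  ]
}}

```text
time: 10.1
tool_pos: [0.6267, -0.2141, 0.0155]
ee_rot: [3.141, 0.0, 1.571]
wrist_force: [1.0, 0.7, -3.8]
width: 0.046
```

Call:
{"fn": "arm_command", "kwargs": {
  "series": [
    [0, 0, 0, 0.05, 0, 0, 0],
    [0, 0, 0, 0, 0, 0, 0],
    [0, 0, 0, 0, 0, 0, 0],
    [0, 0, 0, 0, 0, 0, 0]
  ]
}}

```text
time: 10.5
tool_pos: [0.6268, -0.214, 0.0155]
ee_rot: [3.141, 0.0, 1.571]
wrist_force: [-0.2, 0.8, -0.7]
width: 0.0463
```

Call:
{"fn": "arm_command", "kwargs": {
  "series": [
    [0, 0, 0, 0.05, 0, 0, 0],
    [0, 0, 0, 0, 0, 0, 0],
    [0, 0, 0, 0, 0, 0, 0],
    [0, 0, 0, 0, 0, 0, 0]
  ]
}}

```text
time: 10.9
tool_pos: [0.6267, -0.214, 0.0155]
ee_rot: [3.141, 0.0, 1.571]
wrist_force: [-3.1, 1.9, 5.2]
width: 0.0462
```

```bash
python3 - <<'E'
from h import *
F=[]
for i in range(8):
    b=eyes.snapshot("side"); o=sensors.get_obs(); F.append(o["wrist_force"])
print(np.mean(F,0),o["tool_pos"],o["width"],o["time"])
E
```

```text
[-2.15766405  2.19060146  5.58845263] [ 0.62678354 -0.21408698  0.01550691] 0.045784685695380065 11.3
```

The vertical force has gone from -4 N to +5.6 N and z has stopped changing, so the pot is on the tray floor. I'll open to 0.75 only, which keeps the fingers off the tray walls, and retreat straight up.

Call:
{"fn": "arm_command", "kwargs": {
  "series": [
    [0.75, 0, 0, -0.05, 0, 0, 0],
    [0.75, 0, 0, 0, 0, 0, 0],
    [0.75, 0, 0, 0, 0, 0, 0],
    [0.75, 0, 0, 0, 0, 0, 0],
    [0.75, 0, 0, 0, 0, 0, 0],
    [0.75, 0, 0, 0, 0, 0, 0],
    [0.75, 0, 0, -1, 0, 0, 0],
    [0.75, 0, 0, -2, 0, 0, 0],
    [0.75, 0, 0, -3, 0, 0, 0],
    [0.75, 0, 0, -3, 0, 0, 0],
    [0.75, 0, 0, -3, 0, 0, 0],
    [0.75, 0, 0, -3, 0, 0, 0],
    [0.75, 0, 0, 0, 0, 0, 0],
    [0.75, 0, 0, 0, 0, 0, 0],
    [0.75, 0, 0, 0, 0, 0, 0],
    [0.75, 0, 0, 0, 0, 0, 0]
  ]
}}

```text
time: 12.9
tool_pos: [0.6256, -0.2136, 0.1624]
ee_rot: [-3.138, -0.002, 1.571]
wrist_force: [0.5, 1.1, -0.3]
width: 0.0705
```

```bash
python3 - <<'E'
from h import *
F=[]
for i in range(8):
    b=eyes.snapshot("side"); o=sensors.get_obs(); F.append(o["wrist_force"])
print(np.mean(F,0),o["tool_pos"],o["width"],o["time"])
cv2.imwrite("pics/p4.png",cv2.resize(b[120:340,220:460],None,fx=2.5,fy=2.5,interpolation=3))
E
```

```text
[-0.09087277  1.06884854 -0.36416146] [ 0.62656545 -0.21397469  0.16480299] 0.07059602382402146 13.3
```

View pics/p4.png

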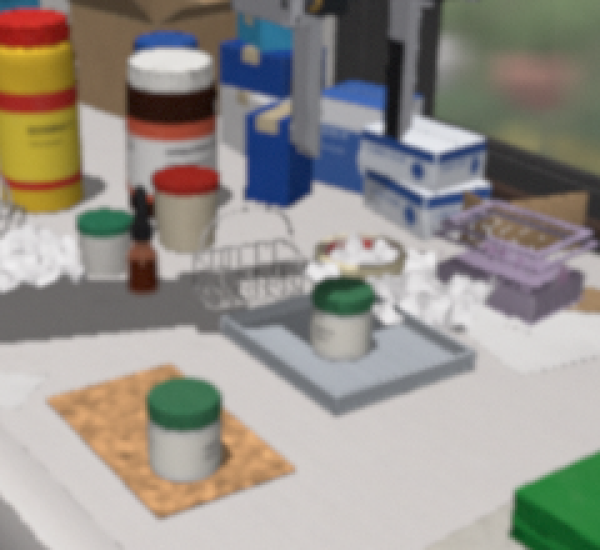

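The picture shows pot A upright on the tray floor, with its cap at (342,295) and its base at (342,350). B is upright on the mat at (185,430), and the gripper is well clear above. The empty reading is now -0.36 N, so the lifted pot weighed about 3.7 N. That confirms it is the heavy one.

```bash
python3 -c "
from bench import job; print(job.close_job())"
```

```text
the job is handed in; nothing more can be done
None
```

The heavy pot is standing in the steel tray, and I handed the job in about 13 s into the 56 s allowed; no verdict is reported.

- **Weighing:** I lifted only the left pot, nearest world (0.463, -0.196). It pulled down with 4.0–4.2 N, against about 0.4 N with the gripper empty afterwards. That is roughly 0.37 kg, so it is the heavy one.
- **Placing:** I lowered it near the tray's centre, at (0.627, -0.214), until the vertical force changed sign. Then I opened the fingers part way and drew back straight up.
- **Last checks:** The final side picture shows the heavy pot upright on the tray floor, the other pot upright and untouched on the mat, and the gripper about 0.16 m up, touching nothing.

I did not lift the second pot, because the first reading left no doubt. No check failed. The top and side cameras differed by 2–5 mm on the pots' positions, which the grip easily allowed for.

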